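# Index the mitre box to its next hole

## Robot

A 7-joint arm with a two-finger parallel gripper is mounted at the origin on the work surface. World frame = base frame: x ahead of the robot, y to its left, z up, the work surface at z = 0. Lengths are in m, angles in rad, forces in N, time in s.
With the tool pointing down it reaches from about 0.4 to 0.85 m from the base axis. Payload 10.4 kg.
Tool frame: the origin (TCP) lies midway between the tips of the shut fingers; the grasp point (between the pads) lies 19 mm behind it (manip.hold_point_z is the distance from the TCP to the grasp point, in m); z points along the fingers, y is the line along which they close (so a half turn about z gives the same grasp; the last joint's range is limited). The gripper opens to 85 mm and grips with 20 to 120 N. Pads are 22 mm wide; open, the fingers measure 114 mm over their backs; the gripper's body (76 mm by 85 mm) begins 54 mm behind the grasp point. The pads swing forward as they close: fully open they stand 13 mm farther back than shut.
Start: joints at [-1.186, 0.332, -0.065, 1.46, 0.022, 1.35, -0.088], TCP at [0.248, 0.574, 0.231] pointing down, gripper open.
Joint ranges: [-2.6, 2.6], [-0.5, 2.12], [-1.47, 1.34], [0.16, 2.42], [-1.27, 4.41], [0.06, 2.06], [-2.6, 2.6]. Speed limits (rad/s): [2.22, 2.22, 2.79, 2.79, 3.14, 3.14, 3.14].

## Interface

Orientations are given as a unit quaternion [x, y, z, w].
In Python, from workcell import manip, eyes, job gives the robot as it stands.
- The arm moves only by the shell command python3 -m crank 'ROWS' [FORCE]. ROWS is JSON, a list that holds one entry, the list of rows, each a list of 7 numbers: the finger opening in cm, from 0 to 8.54, then the shift along the world's x, y, z in cm, then the turn, a rotation vector about the world's x, y, z in degrees. In form: [[[hand, x, y, z, ax, ay, az], ...]]. A call has 1 to 20 rows; each row shifts and turns the commanded pose from where the row before left it; what a row does not reach is not made up. A row lasts 1/8 s, in which the tool goes at most 62.5 mm and 10.7 degrees, less where a joint would pass 70% of its speed; a pose out of reach is approached as far as the arm can. A call with a gripper value outside its range is refused whole. The fingers move at their own pace and stop on an object; FORCE is the grip in N (left out, the last holds). Time passes only in rows, so rows that do not move let the fingers close. It gives the time, the measured TCP pose, the force, the opening and the grip force at its end, in the units of the state.
- manip.get_obs(): the state, without advancing time (a new reading comes with each control period).
- eyes.camera(name): name is "scene" or "top" or "wrist"; returns (picture, depth): 420x560x3 uint8, red, green, blue; 420x560 float32, m along the optical axis (not along the pixel's ray), 0 where there is no reading.
- eyes.camera_params(name): a dict with "fx", "fy", "cx", "cy" (pixels), "world_from_camera" (4x4, takes a point from camera to world coordinates); the wrist camera has in their place "hand_eye" (4x4, takes a point from camera to tool coordinates, whose origin is the TCP and whose axes are the flange's). Camera axes: x right, y down, z forward; pixel columns grow to the right and rows downward; lengths in m; the calibration is good to about 2 mm. A picture is of the moment at which its call begins: read the wrist's pose just before it. camera_params takes no time and is no camera call.
- job.hand_in(): hands the job in; it is judged then, once.
The state is a dict: "clock": time; "joint_pos": joint angles; "joint_velocities": joint speeds; "tau": joint torques, N m; "position": TCP position; "ee_rot": TCP orientation; "ft_force": force on the tool from outside, world axes, zero at the start; "torque": the same for the moment, N m; "grip_width": opening from 0.0 (shut) to 1.0 (fully open); "grasp_force": force on a finger pad.
Only numpy, scipy, OpenCV 4.12 (cv2) and the standard library are available. Lean on these libraries where they do the work, as an engineer would, in place of code of your own. Each camera call takes 0.05 s, during which the arm holds its last target. There are 200 camera calls.

## Task

The next piece needs a mitre cut: hook a fingertip through the ring on the mitre box's index pin and under its top, lift the spring pin clear of its hole, swing the arm one hole towards the side where the length stop stands, and let the pin drop fully home in that hole. Do not pinch the ring or force it, and do not swing on past that hole. Leave the batten and everything else on the bench where it is, and finish clear of the mitre box.

Things in the scene. Friction and masses are not known exactly. Their poses are not given: they have to be found in the camera images.
- saw: mitre box, fixed to the bench: 18 mm plywood board 360 x 440 mm, blue metal bed 150 x 380 mm (top at 50 mm) with a fence on its far side (top at 100 mm), and nearer the robot a steel quadrant plate with five index holes. Origin: on the swing arm's vertical pivot axis, at bench height. x points away from the robot, square to the fence; y left along the fence; z up
- hole (a point): middle index hole, at the quadrant plate's top, 46 mm above the bench, 165 mm from the pivot axis towards -x of saw. The other four lie on the same circle, at 15 and 30 degrees to either side
- swing (a joint): angle of the swing arm, rad: 0 = along -x of saw, in the middle hole (the start); positive = its free end swung left (+y of saw), negative = right. Neighbouring holes at +0.262 and -0.262, the next at +-0.524. Blue bar 36 mm wide, top 60 mm above the bench, reaching 220 mm from the pivot. Turns stiffly (about 1 N at the ring) and stays where it is left
- guides (a point): top of the front pair of thin upright saw guides on the arm (no saw fitted), under a black cap 34 mm wide: 82 mm from the pivot axis, 124 mm above the bench, beyond the ring as seen from the robot; swings with the arm
- pin (a joint): lift of the spring index pin, m: 0 = fully home; above 0.012 it is clear of its hole; upper stop at 0.022. The spring pulls it down with 4 N at 0 and 7 to 8 N at 0.02. It slides vertically. Let go between holes it rides on the plate at 0.012 and drops home when the arm comes within about 0.012 rad of a hole. While it is home the arm cannot turn
- housing (a point): top of the pin's round housing on the arm, under the ring: 28 mm across, 90 mm above the bench, 165 mm from the pivot axis; swings with the arm
- ring (a point): centre of the opening of the steel pull ring fixed on the pin: wire 7 mm thick, inner diameter 51 mm. It stands across the arm, leaning 30 degrees from upright, top towards the pivot: a finger pointing down and away from the robot, along the arm, goes through. Pin home: this point 129 mm above the bench, 150.5 mm from the pivot axis; ring top at 158 mm. Moves with pin and arm
- stop: length stop, fixed to the bench beside the left or the right end of the mitre box: dark steel foot 90 x 50 x 14 mm with an upright aluminium plate 70 x 10 mm, 100 mm high in all; origin under its centre. Its y in the frame of saw is about +0.26 (left) or -0.26 (right): the side to swing to
- glue: the round white glue bottle, 52 mm across, 120 mm tall; it stands beside the mitre box at the end opposite to the length stop; origin under its centre. Loose: leave it
- batten: pine batten 32 x 300 x 18 mm lying crosswise on the bed of the mitre box in front of the fence; origin under its centre. Loose: leave it
- tin: flat round steel tin, 48 mm across, 22 mm high, on a front corner of the plywood board; origin under its centre. Loose: leave it
- offcut: wooden offcut 50 x 35 x 18 mm on the other front corner of the plywood board; origin under its centre. Loose: leave it
- mug: white mug, 80 mm across, 95 mm tall, on the left of the bench. Loose: leave it
- driver: screwdriver lying on the right of the bench. Loose: leave it
- spanner: spanner about 160 mm long lying on the left of the bench. Loose: leave it
Mind the look-alikes: they are no part of the job. Leave any purple or yellow look-alike of the stop alone.

How it is judged:
On the way:
1. the ring is lifted until the pin is out of the middle hole, with the arm still there (value of joint pin above 0.0115 m and value of joint swing between -0.13 and 0.13 rad), for 0.05 s.
At the end, for the whole second after the job is handed in: The arm stands at the hole next to the middle one (15 degrees, within 0.03 rad) on the side of the length stop, the pin is home (within 3 mm of its seat) and the arm is at rest (((y of stop in the frame of saw above 0 m and value of joint swing between 0.232 and 0.292 rad) or (y of stop in the frame of saw below 0 m and value of joint swing between -0.292 and -0.232 rad)) and value of joint pin below 0.003 m and velocity of joint swing between -0.05 and 0.05 rad/s); the robot touches nothing.
It fails at once if the arm is swung well past the neighbouring hole, on towards the second one (value of joint swing above 0.42 rad or value of joint swing below -0.42 rad).
It fails at once if the ring is pinched or wrenched (contact force of the fingers on it above 35 N) instead of being lifted on a fingertip (contact force between the fingers and pin above 35 N).
It fails at once if something loose on the bench is shifted more than 25 mm or lifted (distance of any of glue, batten, tin, offcut, mug, driver, spanner from where it was at the start of the episode above 0.025 m).
It fails at once if the glue bottle or the mug is knocked over, or the batten, tin or offcut tipped up (angle between any of glue, mug, tin, batten, offcut's own z axis and vertical above 0.5 rad).
It also fails if it takes over 54 s, if anything falls off the work surface, if the arm or the gripper's body presses on something with over 40 N, if the wrist force passes 120 N, or if a joint passes its speed limit or range.

## Working session

There is one attempt and no reset: what is moved stays moved. The work goes in short steps, Python scripts to look and compute and a shell command to move; the robot and the scene stay as the last step left them, time stands still between calls to the robot, and variables do not carry over. Pictures are saved under pics/ and viewed, at most 10 in all, crops included, and the job is handed in when it is done.

```bash
mkdir -p pics; python3 - <<'E'
from workcell import manip, eyes, job
import cv2,numpy as np
for n in("scene","top"):
    p,d=eyes.camera(n); cv2.imwrite(f"pics/{n}0.png",p[:,:,::-1]); np.save(f"{n}0.npy",d)
o=manip.get_obs(); print(o["clock"],o["position"],o["ee_rot"],o["ft_force"],manip.hold_point_z)
E
```

```text
0.1 [0.24773806 0.57344187 0.23058607] [ 2.02480353e-01  9.79286118e-01 -6.28512161e-04 -9.82718221e-05] [-0.46704789  0.62592271  0.76697765] 0.0187
```

View pics/top0.png

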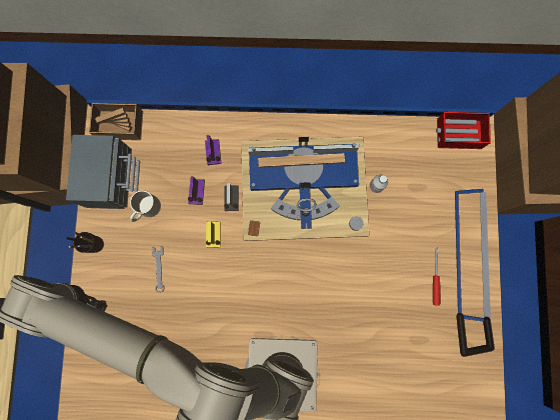

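View pics/scene0.png

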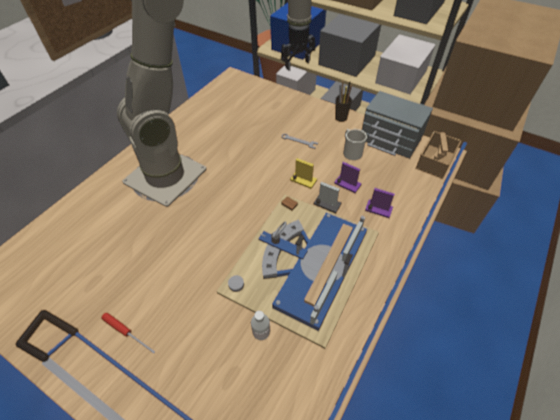

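Stop candidates in the top view are grey (231,197), purple (212,150) and (196,190), and yellow (213,234). The grey one fits: dark foot, aluminium plate, right at the left end of the box. The glue bottle (379,183) is on the right, which agrees. So the swing should go left (+). I'll confirm in a crop.

```bash
cat > h.py <<'E'
import numpy as np
from workcell import eyes
def pw(n,u,v,d):
    c=eyes.camera_params(n); 
    return (c["world_from_camera"]@[(u-c["cx"])/c["fx"]*d,(v-c["cy"])/c["fy"]*d,d,1])[:3]
def pz(n,u,v,z):  # intersection of the pixel ray with height z
    a,b=pw(n,u,v,.5),pw(n,u,v,1.5); return a+(b-a)*(z-a[2])/(b[2]-a[2])
E
python3 - <<'E'
import cv2,numpy as np
from h import *
i=cv2.imread("pics/top0.png"); cv2.imwrite("pics/topc.png",cv2.resize(i[125:245,185:345],None,fx=5,fy=5,interpolation=cv2.INTER_CUBIC))
d=np.load("top0.npy")
c=eyes.camera_params("top");print(c["fx"],c["world_from_camera"].round(3))
E
```

```text
463.93407457207235 [[ 0.029 -0.989  0.146  0.313]
 [-1.    -0.028  0.011 -0.007]
 [-0.007 -0.147 -0.989  1.634]
 [ 0.     0.     0.     1.   ]]
```

View pics/topc.png

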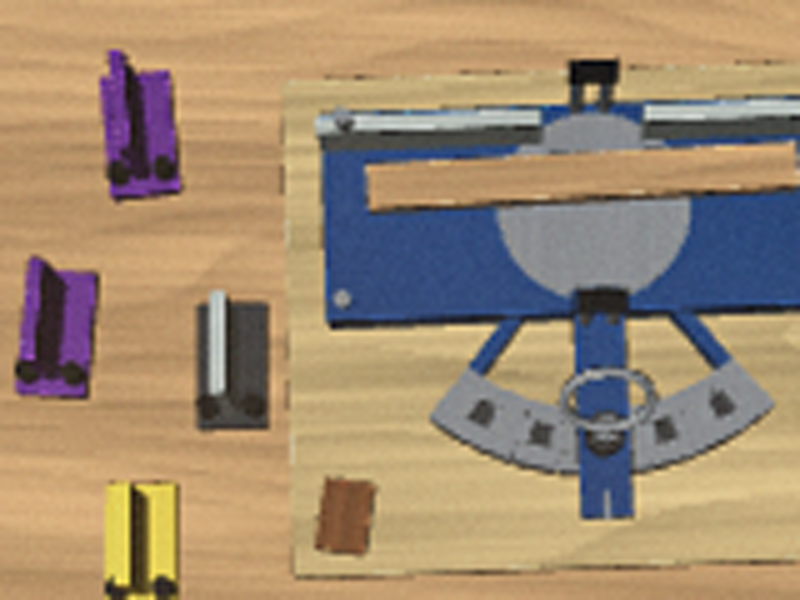

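The crop confirms it: the grey stop (crop 232,365) has a dark foot and bare plate beside the left end of the box. Ring is at crop (609,400), front guide cap (603,302), arm end (607,517).

```bash
python3 - <<'E'
from h import *
q=lambda x,y,z:pz("top",185+x/5,125+y/5,z).round(4)
for n,a in dict(cap=(603,300,.124),ring=(609,400,.129),hous=(605,428,.09),end=(607.5,518,.06),bedL=(332,325,.05),fl=(318,117,.1),fr=(800,99,.1),offc=(346,515,.036),board=(295,577,.018),stop=(232,365,.014)).items(): print(n,q(*a))
E
```

```text
cap [ 0.6267 -0.0618  0.124 ]
ring [ 0.5588 -0.067   0.129 ]
hous [ 0.546  -0.0663  0.09  ]
end [ 0.4886 -0.0705  0.06  ]
bedL [0.6192 0.1236 0.05  ]
fl [0.7537 0.1347 0.1   ]
fr [ 0.7753 -0.1939  0.1   ]
offc [0.4882 0.1097 0.036 ]
board [0.4456 0.145  0.018 ]
stop [0.5953 0.1964 0.014 ]
```

```bash
python3 -m crank '[[[0,1.3,-4,0.3,0,0,3.4],[0,1.3,-4,0.3,0,0,3.4],[0,1.3,-4,0.3,0,0,3.4],[0,1.3,-4,0.3,0,0,3.4],[0,1.3,-4,0.3,0,0,3.4],[0,1.3,-4,0.3,0,0,3.4],[0,1.3,-4,0.3,0,0,3.4],[0,1.3,-4,0.3,0,0,3.3],[0,1.3,-4,0.3,0.37,-5.6,0],[0,1.3,-4,0.3,0.37,-5.6,0],[0,1.3,-4,0.3,0.37,-5.6,0],[0,1.3,-4,0.3,0.37,-5.6,0],[0,1.3,-4,0.3,0.37,-5.6,0],[0,1.3,-4,0.3,0.37,-5.6,0],[0,1.3,-4,0.3,0.37,-5.6,0],[0,1.3,-4,0.3,0.37,-5.6,0],[0,0,0,0,0,0,0],[0,0,0,0,0,0,0]]]' 20
cat > st.py <<'E'
import sys,numpy as np,cv2
from workcell import manip,eyes
from scipy.spatial.transform import Rotation as R
from h import *
o=manip.get_obs(); M=R.from_quat(o["ee_rot"]).as_matrix()
print(round(o["clock"],2),"p",np.round(o["position"],4),"z",M[:,2].round(3),"y",M[:,1].round(3),"F",np.round(o["ft_force"],2),"q",np.round(o["joint_pos"],2),"w",o["grip_width"])
if len(sys.argv)>1:
    n,f=sys.argv[1:3]; p,d=eyes.camera(n); np.save("d.npy",d)
    if len(sys.argv)>3:
        x,y,w,h,s=map(int,sys.argv[3:]); p=cv2.resize(p[y:y+h,x:x+w],None,fx=s,fy=s,interpolation=cv2.INTER_CUBIC)
    cv2.imwrite(f"pics/{f}.png",p[:,:,::-1])
E
python3 st.py wrist w1
```

```text
clock: 2.35
position: [0.4462, 0.0245, 0.2705]
ee_rot: [-0.038, 0.961, 0.024, 0.274]
ft_force: [-0.2, -0.5, -0.4]
grip_width: 0.001
grasp_force: 0.0
2.35 p [0.4462 0.0245 0.2705] z [ 0.524  0.067 -0.849] y [-0.086  0.996  0.026] F [-0.19 -0.54 -0.44] q [ 0.06 -0.5  -0.17  2.25 -0.12  0.83  1.6 ] w 0.0008827148518784226
```

View pics/w1.png

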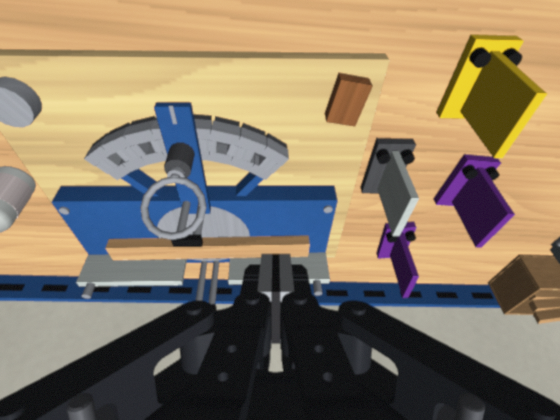

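The ring is clear at (172,207) with the housing behind it. The arm reached only 32° of tilt because joint 2 is at its limit; farther out should allow more.

```bash
python3 -m crank '[[[0,0.9,-2.4,-0.9,0,0,0],[0,0.9,-2.4,-0.9,0,0,0],[0,0.9,-2.4,-0.9,0,0,0],[0,0.9,-2.4,-0.9,0,0,0],[0,0.5,0,-0.5,0.2,-3.3,0],[0,0.5,0,-0.5,0.2,-3.3,0],[0,0,0,0,0.2,-3.3,0],[0,0,0,0,0,0,0],[0,0,0,0,0,0,0]]]'; python3 st.py
```

```text
clock: 3.52
position: [0.493, -0.0702, 0.2252]
ee_rot: [-0.04, 0.933, 0.026, 0.356]
ft_force: [0.1, -0.6, -0.8]
grip_width: 0.007
grasp_force: 0.0
3.52 p [ 0.493  -0.0702  0.2252] z [ 0.662  0.078 -0.745] y [-0.093  0.995  0.021] F [ 0.07 -0.6  -0.79] q [-0.   -0.42  0.15  2.37 -0.26  0.49  2.01] w 0.006988421689149003
```

```bash
cat > ov.py <<'E'
# overlay the expected ring (swing s deg, lift l m) on a wrist picture
import sys,numpy as np,cv2
from workcell import manip,eyes
from scipy.spatial.transform import Rotation as R
f,s,l=sys.argv[1],float(sys.argv[2]),float(sys.argv[3])
o=manip.get_obs(); T=np.eye(4); T[:3,:3]=R.from_quat(o["ee_rot"]).as_matrix(); T[:3,3]=o["position"]
p,d=eyes.camera("wrist"); c=eyes.camera_params("wrist"); np.save("d.npy",d)
W=np.linalg.inv(T@c["hand_eye"]); a=np.radians(3.7-s); x=np.array([np.cos(a),np.sin(a),0]); y=np.array([-x[1],x[0],0]); z=np.array([0,0,1])
C=np.array([.7085,-.0565,0])-.1505*x+(.129+l)*z
t=np.linspace(0,2*np.pi,73)[:,None]; up=x*.5+z*.866
b=p[:,:,::-1].copy()
for r in(.0255,.0325):
    q=(W[:3,:3]@(C+r*(np.cos(t)*y+np.sin(t)*up)).T+W[:3,3:]).T
    uv=np.c_[q[:,0]/q[:,2]*c["fx"]+c["cx"],q[:,1]/q[:,2]*c["fy"]+c["cy"]]
    cv2.polylines(b,[uv.round().astype(int)],True,(0,255,0),1)
cv2.imwrite(f"pics/{f}.png",b)
print("TCP in ring axes (x arm, y, z) mm",(np.array([x,y,z])@(T[:3,3]-C)*1e3).round(1), "tool z",(np.array([x,y,z])@T[:3,2]).round(3))
print("ring centre",C.round(4))
E
python3 ov.py w2 0 0
```

```text
TCP in ring axes (x arm, y, z) mm [-65.5   0.2  96.2] tool z [ 0.666  0.035 -0.745]
ring centre [ 0.5583 -0.0662  0.129 ]
```

View pics/w2.png

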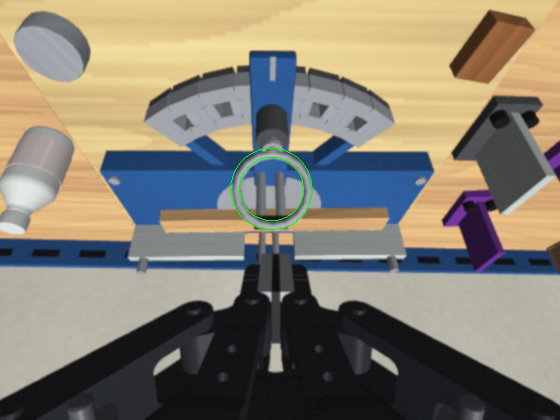

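The overlay sits exactly on the ring. Next I line up behind it, with a bit more tilt.

```bash
python3 -m crank '[[[0,0.65,0,-1.1,0,0,-0.2],[0,0.65,0,-1.1,0,0,-0.2],[0,0.65,0.05,-1.1,0.1,-1.6,-0.2],[0,0.65,0.05,-1.1,0.1,-1.6,-0.2],[0,0.65,0.05,-1.1,0.1,-1.6,-0.2],[0,0.6,0,-1.1,0.1,-1.6,-0.2],[0,0,0,0,0,0,0],[0,0,0,0,0,0,0]]]'; python3 st.py; python3 ov.py w3 0 0
```

```text
clock: 4.58
position: [0.5379, -0.0683, 0.1722]
ee_rot: [-0.032, 0.918, 0.024, 0.395]
ft_force: [0.4, 0.1, 0.3]
grip_width: 0.002
grasp_force: 0.0
4.58 p [ 0.5379 -0.0683  0.1722] z [ 0.723  0.07  -0.687] y [-0.079  0.997  0.019] F [0.37 0.08 0.31] q [ 0.13 -0.22  0.03  2.42 -0.89  0.23  2.6 ] w 0.00184173067851718
TCP in ring axes (x arm, y, z) mm [-20.5  -0.8  43.2] tool z [ 0.726  0.023 -0.687]
ring centre [ 0.5583 -0.0662  0.129 ]
```

Joints 4, 6 and 7 are at or near their limits with this tilt, so I'll take 5° back out while lining up.

```bash
python3 -m crank '[[[0,-0.2,0,-0.4,-0.1,2.5,-0.3],[0,-0.2,0,-0.4,-0.1,2.5,-0.3],[0,-0.2,0,-0.5,0,0,0],[0,0,0,0,0,0,0],[0,0,0,0,0,0,0]]]'; python3 st.py; python3 ov.py w3 0 0
```

```text
clock: 5.25
position: [0.5317, -0.0692, 0.1596]
ee_rot: [-0.026, 0.934, 0.022, 0.355]
ft_force: [0.0, 0.3, -0.5]
grip_width: -0.001
grasp_force: 0.0
5.25 p [ 0.5317 -0.0692  0.1596] z [ 0.663  0.059 -0.747] y [-0.064  0.998  0.022] F [ 0.03  0.3  -0.5 ] q [ 0.29 -0.19 -0.14  2.37 -0.66  0.3   2.34] w -0.0005054830278342527
TCP in ring axes (x arm, y, z) mm [-26.7  -1.2  30.6] tool z [ 0.665  0.016 -0.747]
ring centre [ 0.5583 -0.0662  0.129 ]
```

```bash
python3 -m crank '[[[0,0.66,0.07,-0.75,0,0,0],[0,0.66,0.07,-0.75,0,0,0],[0,0.66,0.07,-0.75,0,0,0],[0,0.66,0.07,-0.75,0,0,0],[0,0.66,0.07,-0.75,0,0,0],[0,0.66,0.07,-0.75,0,0,0],[0,0,0,0,0,0,0],[0,0,0,0,0,0,0]]]'; python3 st.py; python3 ov.py w4 0 0
```

```text
clock: 6.3
position: [0.5691, -0.0649, 0.1177]
ee_rot: [-0.026, 0.934, 0.022, 0.355]
ft_force: [-0.4, 0.3, 0.1]
grip_width: 0.002
grasp_force: 0.0
6.3 p [ 0.5691 -0.0649  0.1177] z [ 0.663  0.06  -0.747] y [-0.065  0.998  0.022] F [-0.35  0.33  0.12] q [ 0.   -0.03  0.11  2.35 -0.89  0.17  2.58] w 0.001617150018726357
TCP in ring axes (x arm, y, z) mm [ 10.8   0.6 -11.3] tool z [ 0.665  0.017 -0.747]
ring centre [ 0.5583 -0.0662  0.129 ]
```

View pics/w4.png

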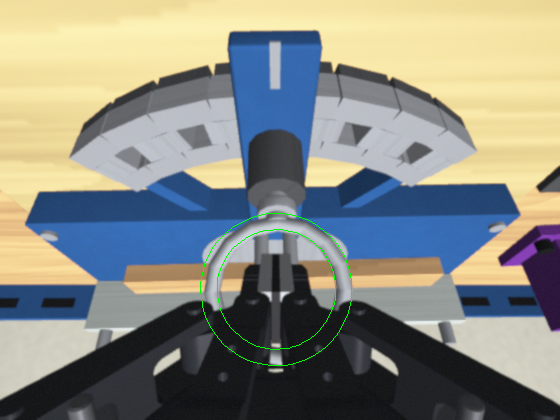

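The shut fingers are through the ring without contact. I move 8 mm forward for a deeper hook, then lift in steps.

```bash
python3 -m crank '[[[0,0.4,0,0,0,0,0],[0,0.4,0,0,0,0,0],[0,0,0,0.3,0,0,0],[0,0,0,0.3,0,0,0],[0,0,0,0.3,0,0,0],[0,0,0,0.3,0,0,0],[0,0,0,0,0,0,0]]]'; python3 st.py; python3 ov.py w5 0 0
```

```text
clock: 7.22
position: [0.5768, -0.0655, 0.1297]
ee_rot: [-0.026, 0.934, 0.022, 0.355]
ft_force: [-2.0, 0.4, -1.0]
grip_width: -0.0
grasp_force: 0.9
7.22 p [ 0.5768 -0.0655  0.1297] z [ 0.663  0.059 -0.747] y [-0.064  0.998  0.023] F [-1.99  0.41 -1.01] q [ 0.01 -0.04  0.11  2.32 -0.75  0.19  2.44] w -0.00011203864492655734
TCP in ring axes (x arm, y, z) mm [18.4 -0.5  0.7] tool z [ 0.665  0.017 -0.747]
ring centre [ 0.5583 -0.0662  0.129 ]
```

```bash
python3 -m crank '[[[0,0,0,0.3,0,0,0],[0,0,0,0.3,0,0,0],[0,0,0,0.3,0,0,0],[0,0,0,0.3,0,0,0],[0,0,0,0.3,0,0,0],[0,0,0,0.2,0,0,0],[0,0,0,0,0,0,0],[0,0,0,0,0,0,0]]]'; python3 st.py; python3 ov.py w6 0 0.016
```

```text
clock: 8.28
position: [0.5766, -0.0656, 0.1465]
ee_rot: [-0.026, 0.934, 0.022, 0.355]
ft_force: [-5.4, 0.4, -7.5]
grip_width: -0.002
grasp_force: 4.4
8.28 p [ 0.5766 -0.0656  0.1465] z [ 0.662  0.059 -0.747] y [-0.064  0.998  0.023] F [-5.41  0.41 -7.46] q [ 0.04 -0.07  0.08  2.3  -0.61  0.23  2.29] w -0.0020634056777986466
TCP in ring axes (x arm, y, z) mm [18.3 -0.6  1.5] tool z [ 0.665  0.017 -0.747]
ring centre [ 0.5583 -0.0662  0.145 ]
```

View pics/w6.png

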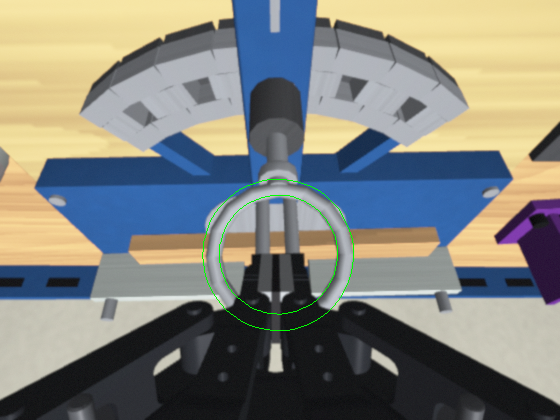

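The pin is lifted about 16 mm with 7.5 N on the finger. Now I swing left 15° on an arc about the pivot.

```bash
python3 -m crank '[[[0,-0.01,0.29,0,0,0,-1.25],[0,-0.01,0.29,0,0,0,-1.25],[0,0,0.29,0,0,0,-1.25],[0,0,0.29,0,0,0,-1.25],[0,0.01,0.29,0,0,0,-1.25],[0,0.01,0.29,0,0,0,-1.25],[0,0.02,0.29,0,0,0,-1.25],[0,0.03,0.29,0,0,0,-1.25],[0,0.04,0.28,0,0,0,-1.25],[0,0.04,0.28,0,0,0,-1.25],[0,0.05,0.28,0,0,0,-1.25],[0,0.05,0.28,0,0,0,-1.25],[0,0,0,0,0,0,0],[0,0,0,0,0,0,0]]]'; python3 st.py; python3 ov.py w7 15 0.016
```

```text
clock: 10.07
position: [0.5785, -0.0307, 0.146]
ee_rot: [0.096, 0.93, -0.024, 0.355]
ft_force: [-9.3, 3.0, -6.7]
grip_width: 0.001
grasp_force: 5.7
10.07 p [ 0.5785 -0.0307  0.146 ] z [ 0.655 -0.114 -0.747] y [0.197 0.98  0.023] F [-9.29  2.98 -6.69] q [ 0.42 -0.05 -0.55  2.29  0.74  0.27  0.57] w 0.0010149592387306112
TCP in ring axes (x arm, y, z) mm [18.  -0.2  1. ] tool z [ 0.664  0.017 -0.747]
ring centre [ 0.5609 -0.027   0.145 ]
```

View pics/w7.png

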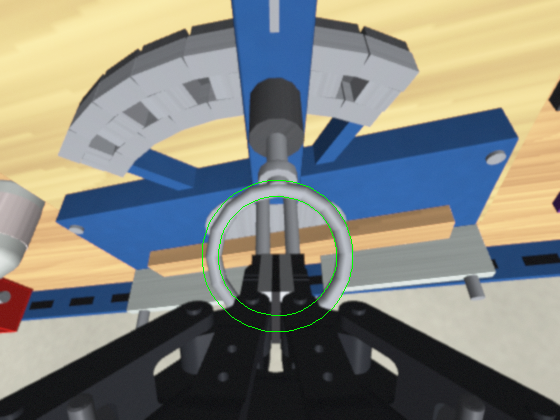

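The arm has followed: only one hole is left on the stop side and the ring sits in the tool as before. Now I lower it.

```bash
python3 -m crank '[[[0,0,0,-0.3,0,0,0],[0,0,0,-0.3,0,0,0],[0,0,0,-0.3,0,0,0],[0,0,0,0,0,0,0]]]'; python3 st.py;python3 -m crank '[[[0,0,0,-0.3,0,0,0],[0,0,0,-0.3,0,0,0],[0,0,0,-0.3,0,0,0],[0,0,0,-0.3,0,0,0],[0,0,0,0,0,0,0]]]'; python3 st.py; python3 ov.py w8 15 0
```

```text
clock: 10.62
position: [0.5786, -0.0308, 0.137]
ee_rot: [0.096, 0.93, -0.024, 0.355]
ft_force: [-9.6, 1.5, -6.2]
grip_width: 0.001
grasp_force: 5.7
10.62 p [ 0.5786 -0.0308  0.137 ] z [ 0.655 -0.114 -0.747] y [0.197 0.98  0.023] F [-9.58  1.47 -6.21] q [ 0.43 -0.03 -0.56  2.29  0.83  0.26  0.48] w 0.0009508748173474232
clock: 11.25
position: [0.5808, -0.0306, 0.1275]
ee_rot: [0.096, 0.929, -0.024, 0.357]
ft_force: [-0.4, 0.6, 0.0]
grip_width: 0.0
grasp_force: 0.5
11.25 p [ 0.5808 -0.0306  0.1275] z [ 0.658 -0.113 -0.744] y [0.195 0.98  0.024] F [-0.37  0.62  0.04] q [ 0.43 -0.01 -0.57  2.3   0.97  0.25  0.34] w 5.0555277221694175e-05
TCP in ring axes (x arm, y, z) mm [20.2  0.4 -1.5] tool z [ 0.668  0.018 -0.744]
ring centre [ 0.5609 -0.027   0.129 ]
```

View pics/w8.png

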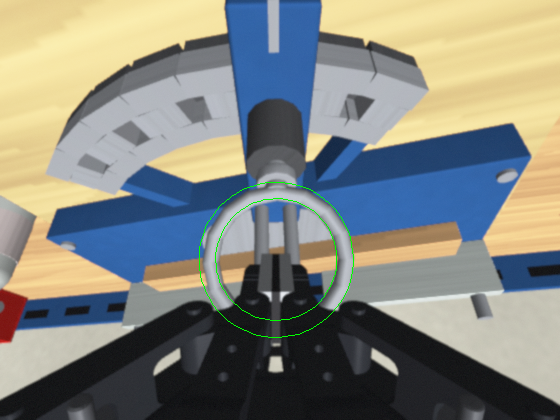

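The force held at 6 N while lowering to about 7 mm lift (below the plate-riding height), then went to zero, so the pin has dropped home. I'll centre in the ring and withdraw along the tool axis.

```bash
python3 -m crank '[[[0,-0.4,0.08,-0.37,0,0,0],[0,-0.4,0.08,-0.37,0,0,0],[0,0,0,0,0,0,0]]]'; python3 -m crank '[[[0,-0.33,0.06,0.37,0,0,0],[0,-0.66,0.11,0.74,0,0,0],[0,-0.66,0.11,0.74,0,0,0],[0,-0.66,0.11,0.74,0,0,0],[0,-0.66,0.11,0.74,0,0,0],[0,-0.66,0.11,0.74,0,0,0],[0,-0.66,0.11,0.74,0,0,0],[0,0,0,0,0,0,0]]]';  python3 st.py; python3 -m crank '[[[0,-0.66,0.11,1.2,0,0,0],[0,-0.66,0.11,1.2,0,0,0],[0,-0.66,0.11,1.2,0,0,0],[0,-0.66,0,1.2,0,0,0],[0,-0.4,0,1.2,0,0,0],[0,-0.4,0,1,0,0,0],[0,0,0,0,0,0,0],[0,0,0,0,0,0,0]]]'; python3 st.py; python3 ov.py w9 15 0
```

```text
clock: 11.68
position: [0.572, -0.0294, 0.1194]
ee_rot: [0.096, 0.929, -0.025, 0.356]
ft_force: [0.3, 0.8, 0.4]
grip_width: 0.0
grasp_force: 0.0
clock: 12.68
position: [0.5293, -0.022, 0.1682]
ee_rot: [0.096, 0.929, -0.024, 0.357]
ft_force: [-0.5, 0.0, 0.2]
grip_width: -0.001
grasp_force: 0.0
12.68 p [ 0.5293 -0.022   0.1682] z [ 0.658 -0.114 -0.744] y [0.196 0.98  0.023] F [-0.53  0.    0.18] q [ 0.29 -0.23 -0.45  2.38  0.45  0.31  0.8 ] w -0.0012600141916865495
clock: 13.68
position: [0.4941, -0.0191, 0.2363]
ee_rot: [0.096, 0.93, -0.025, 0.355]
ft_force: [0.4, -0.2, 0.6]
grip_width: -0.002
grasp_force: 0.0
13.68 p [ 0.4941 -0.0191  0.2363] z [ 0.656 -0.114 -0.746] y [0.197 0.98  0.022] F [ 0.42 -0.18  0.64] q [ 0.13 -0.43 -0.29  2.36  0.23  0.52  1.03] w -0.002171227644143664
TCP in ring axes (x arm, y, z) mm [-67.1  -5.4 107.3] tool z [ 0.665  0.016 -0.746]
ring centre [ 0.5609 -0.027   0.129 ]
```

View pics/w9.png

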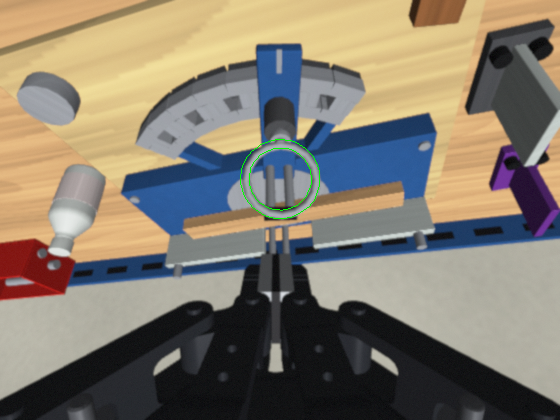

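The ring lies exactly on the overlay for 15° with the pin home, one hole remains to the stop side, and the gripper is clear.

```bash
python3 -c "
from workcell import job
print(job.hand_in())"
```

```text
the job is handed in; nothing more can be done
None
```

I lifted the pin on the shut fingertips and swung the arm one hole left, to the side of the grey length stop. The last wrist picture shows the pin home at 15° and the gripper clear of the mitre box; I handed the job in after about 14 s, and it returned no verdict.

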